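Put away the spare router parts

ROBOT

A 6-joint arm with a two-finger parallel gripper is mounted at the origin on the work surface. World frame = base frame: x ahead of the robot, y to its left, z up, the work surface at z = 0. Lengths are in m, angles in rad, forces in N, time in s.
With the tool pointing down it reaches from about 0.275 to 0.975 m from the base axis. Payload 8.4 kg.
Tool frame: the origin (TCP) lies at the very end of the fingers, on their centre line; the grasp point (between the pads) lies env.grasp_offset behind it (env.grasp_offset is the distance from the TCP to the grasp point, in m); z points along the fingers, y is the line along which they close (so a half turn about z gives the same grasp; the last joint's range is limited). The gripper opens to 92 mm and grips with 3 to 60 N. Pads are 20 mm wide; open, the fingers measure 128 mm over their backs; the gripper's body (75 mm by 189 mm) begins 69 mm behind the grasp point.
Start: joints at [-1.116, 0.353, 1.633, -0, 1.155, -0.002], TCP at [0.276, -0.561, 0.176] pointing down, gripper open.
Joint ranges: [-2.63, 2.63], [-0.92, 2.1], [0.06, 2.66], [-1.3, 4.44], [0, 2.69], [-3.02, 3.02]. Speed limits (rad/s): [2.22, 2.22, 2.79, 3.14, 3.14, 3.14].

INTERFACE

Orientations are given as a unit quaternion [w, x, y, z].
In Python, from plant import env gives the robot as it stands.
- The arm moves only by the shell command python3 -m handwheel 'ROWS' [FORCE]. ROWS is JSON, a list of rows, each an object with "linear": the shift along the tool's x, y, z in m, a list of three; "twist": the turn about the tool's z in degrees; "claw": the opening, from 0 (shut) to 1 (fully open). A call has 1 to 12 rows; each row shifts and turns the commanded pose from where the row before left it, along the tool's axes as they then stand; what a row does not reach is not made up. A row lasts 1/10 s, in which the tool goes at most 50 mm and 8.59 degrees, less where a joint would pass 70% of its speed; a pose out of reach is approached as far as the arm can. A call with a gripper value outside its range is refused whole. The fingers move at their own pace and stop on an object; FORCE is the grip in N (left out, the last holds). Time passes only in rows, so rows that do not move let the fingers close. It gives the time, the measured TCP pose, the force, the opening and the grip force at its end, in the units of the state.
- env.get_obs(): the state, without advancing time (a new reading comes with each control period).
- env.capture(name): name is "side" or "top" or "wrist"; returns (picture, depth): 480x640x3 uint8, red, green, blue; 480x640 float32, m along the optical axis (not along the pixel's ray), 0 where there is no reading.
- env.calibration(name): a dict with "fovy" (degrees; the focal length in pixels is half the picture's height over the tangent of half this angle, whatever the lens; pixels are square), "cx", "cy" (the principal point, pixels), "dist_coeffs" ([k1, k2, p1, p2, k3] as OpenCV has them; the pictures are not rectified), "origin" and "rotation" of the camera in the world. Camera axes: x right, y up, looking along -z (the intrinsics and any distortion apply to the point x, -y, -z); pixel columns grow to the right and rows downward; lengths in m; the calibration is good to about 2 mm. A picture is of the moment at which its call begins: read the wrist's pose just before it. calibration takes no time and is no camera call; for the wrist camera it gives the pose at the moment of the call.
- env.sign_off(): hands the job in; it is judged then, once.
The state is a dict: "clock": time; "qpos": joint angles; "joint_vel": joint speeds; "effort": joint torques, N m; "tool_pos": TCP position; "tcp_rot": TCP orientation; "contact_force": force on the tool from outside, world axes, zero at the start; "torque": the same for the moment, N m; "opening": finger opening in m; "gripper_force": force on a finger pad.
Only numpy, scipy, OpenCV 4.12 (cv2) and the standard library are available. Lean on these libraries where they do the work, as an engineer would, in place of code of your own. Each camera call takes 0.05 s, during which the arm holds its last target. There are 200 camera calls.

TASK

The router is set up; sort the five spare parts on the desk into the grey trays: the antenna into the long narrow tray, both plug adapters into the square tray and both memory sticks into the round dish. Lay every part flat on its tray's floor, the same way up as now and not on top of another or leaning on a rim. Leave the yellow-topped note pad where it is.

Things in the scene. Friction and masses are not known exactly. Their poses are not given: they have to be found in the camera images.
- antenna: clip-off router antenna: flat white plastic stick lying along its x, 120 long over all from x = -60 to +60, 20 wide (y), 14 high; the -x end is a thinner round white neck (15 long) and brass connector (9 long). About 0.035 kg. Origin: middle of its length, at its underside, z up. Grip across the 20 mm width at the origin.
- adapter_a: mains plug adapter (one of two alike): black box 52 long (x) x 40 wide (y) x 32 high, two thin round steel plug pins standing 18 further out of its +x end 12 above its underside, small cord boss 6 long on the -x end. 0.08 to 0.15 kg. Origin: centre of the box's underside, z up. Grip across the 40 mm width.
- adapter_b: mains plug adapter (the other of two alike): black box 52 long (x) x 40 wide (y) x 32 high, two thin round steel plug pins standing 18 further out of its +x end 12 above its underside, small cord boss 6 long on the -x end. 0.08 to 0.15 kg. Origin: centre of the box's underside, z up. Grip across the 40 mm width.
- stick_a: memory stick (one of two alike): small black bar, 20 wide (y) x 11 high, 58 long over all from x = -29 to +29; the last 16 at the +x end is its narrower steel plug (13 wide, 6 high). About 0.02 kg. Origin: middle of its length, at its underside, z up. Grip across the 20 mm width.
- stick_b: memory stick (the other of two alike): small black bar, 20 wide (y) x 11 high, 58 long over all from x = -29 to +29; the last 16 at the +x end is its narrower steel plug (13 wide, 6 high). About 0.02 kg. Origin: middle of its length, at its underside, z up. Grip across the 20 mm width.
- long_tray: long narrow open tray of grey plastic, fixed to the desk: outside 90 (its x) x 170 (its y), inside 80 x 160 with upright walls 5 thick; floor top 5 above the desk, rim 22 above the desk. Origin: centre of its underside on the desk, z up; y along its length. The antenna fits only along y.
- square_tray: square open tray of grey plastic, fixed: outside 155 x 155, inside 145 x 145 with upright walls 5 thick; floor top 5 above the desk, rim 22 above the desk. Origin: centre of its underside on the desk, z up. The two adapters fit side by side.
- round_dish: round open dish of grey plastic with upright wall, fixed: outside diameter 132, inside diameter 124; floor top 5 above the desk, rim 22 above the desk. Origin: centre of its underside on the desk, z up. The two sticks fit side by side.
- note_pad: bystander, not to be moved: square pad of notes 50 x 50 x 16 high, white with a yellow top sheet, loose, lying among the parts. Origin: centre of its underside.
Things that resemble listed ones, but are neither listed nor needed, are in the scene too. What is shaped like the adapter_a but red is not meant.

How it is judged:
At the end, for the whole second after the job is handed in: Antenna in the long tray (within 35 mm across, 40 along of its centre), adapters in the square tray (within 56 mm in x, y), sticks in the dish (within 50 mm of centre); each underside under 10 mm up, tilt under 0.1 rad, at rest; note pad within 20 mm of its start (x of antenna in the frame of long_tray between -0.035 and 0.035 m and y of antenna in the frame of long_tray between -0.04 and 0.04 m and z of antenna in the frame of long_tray between 0 and 0.01 m and angle between each of antenna, adapter_a, stick_a, adapter_b, stick_b's own z axis and vertical below 0.1 rad and linear speed of each of antenna, adapter_a, stick_a, adapter_b, stick_b below 0.02 m/s and angular speed of each of antenna, adapter_a, stick_a, adapter_b, stick_b below 0.2 rad/s and x of adapter_a in the frame of square_tray between -0.056 and 0.056 m and y of adapter_a in the frame of square_tray between -0.056 and 0.056 m and z of adapter_a in the frame of square_tray between 0 and 0.01 m and horizontal distance between each of stick_a, stick_b and round_dish below 0.05 m and z of stick_a in the frame of round_dish between 0 and 0.01 m and x of adapter_b in the frame of square_tray between -0.056 and 0.056 m and y of adapter_b in the frame of square_tray between -0.056 and 0.056 m and z of adapter_b in the frame of square_tray between 0 and 0.01 m and z of stick_b in the frame of round_dish between 0 and 0.01 m and distance of note_pad from where it was at the start of the episode below 0.02 m); the robot touches nothing.
It fails at once if the note pad is pushed or carried more than 20 mm from its place (distance of note_pad from where it was at the start of the episode above 0.02 m).
It also fails if it takes over 122 s, if anything falls off the work surface, if the arm or the gripper's body presses on something with over 40 N, if the wrist force passes 120 N, or if a joint passes its speed limit or range.

## Working session

There is one attempt and no reset: what is moved stays moved. The work goes in short steps, Python scripts to look and compute and a shell command to move; the robot and the scene stay as the last step left them, time stands still between calls to the robot, and variables do not carry over. Pictures are saved under pics/ and viewed, at most 14 in all, crops included, and the job is handed in when it is done.

```bash
ls; mkdir -p pics; python3 - <<'E'
from plant import env
import cv2,numpy as np
o=env.get_obs(); print(o['clock'],o['qpos'],o['tool_pos'],o['tcp_rot'],o['opening'],env.grasp_offset)
for n in ('top','side'):
    p,d=env.capture(n); c=env.calibration(n); print(n,c)
    cv2.imwrite(f'pics/{n}0.png',p[:,:,::-1]); np.savez(f'{n}0.npz',p=p,d=d,**{k:np.array(v) for k,v in c.items()})
E
```

```text
pics
0.0 [-1.11643044e+00  3.53661217e-01  1.63410138e+00  1.30343968e-06
  1.15520551e+00 -2.40904071e-03] [ 0.2754204  -0.56044605  0.17536959] [-6.70374068e-04  9.74032580e-01  2.26406846e-01 -1.53510924e-04] 0.09186800289121957 0.0187
top {'fovy': 44.21764326314425, 'cx': 313.73509994392475, 'cy': 241.1829797494767, 'dist_coeffs': array([0.05940277, 0.        , 0.        , 0.        , 0.        ]), 'origin': array([ 0.35519551, -0.03255474,  1.25840556]), 'rotation': array([ 0.71067161,  0.03138406, -0.03065911, -0.70215448])}
side {'fovy': 54.75950001689425, 'cx': 314.4793601279883, 'cy': 245.33284824309612, 'dist_coeffs': array([-0.08147337,  0.        ,  0.        ,  0.        ,  0.        ]), 'origin': array([-0.01184926, -0.52060921,  0.62892474]), 'rotation': array([ 0.84416947,  0.38729337, -0.15356255, -0.337343  ])}
```

View pics/top0.png

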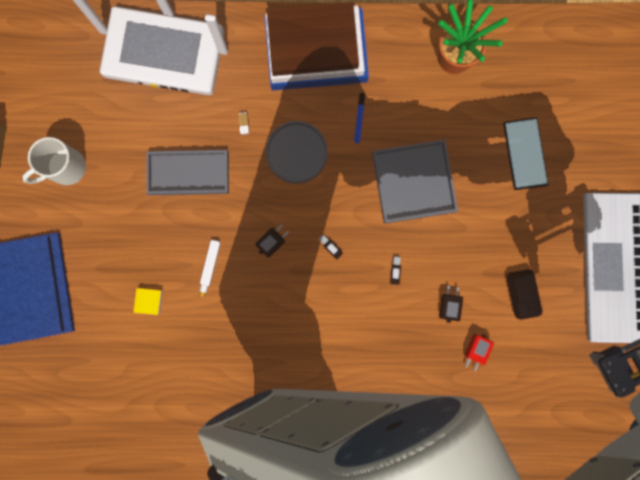

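View pics/side0.png

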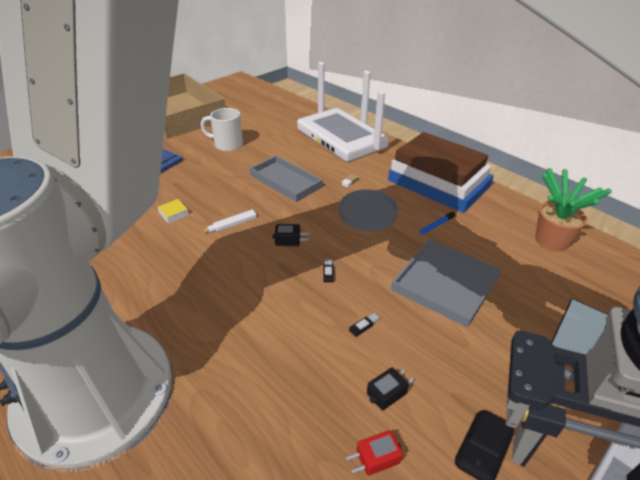

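The top view (image up = +x, left = +y) shows these parts:
- Antenna at (209,267), with its neck at the lower end (203,292).
- Adapters at (270,241) with pins to the upper right, and (452,307) with pins up.
- Sticks at (331,247) with the plug to the upper left, and (396,270) with the plug up.
- Long tray at (188,171), dish at (297,152), square tray at (415,181) and pad at (148,301).

The red adapter at (480,349) and the white/brown stick at (244,122) are decoys. The side view agrees.

```bash
cat > h.py <<'E'
import cv2,numpy as np
from scipy.spatial.transform import Rotation as R
def cam(c):
    f=240/np.tan(np.radians(float(c['fovy']))/2)
    K=np.array([[f,0,float(c['cx'])],[0,f,float(c['cy'])],[0,0,1]])
    q=np.array(c['rotation']); M=R.from_quat(q,scalar_first=True).as_matrix() if q.shape==(4,) else q
    return K,np.array(c['dist_coeffs']),M,np.array(c['origin'])
def rays(c,uv):
    K,D,M,o=cam(c)
    n=cv2.undistortPoints(np.asarray(uv,float).reshape(-1,1,2),K,D)[:,0]
    return o,np.c_[n[:,0],-n[:,1],-np.ones(len(n))]@M.T
def onplane(c,uv,z):
    o,d=rays(c,uv); return o+d*((z-o[2])/d[:,2])[:,None]
def cloud(c,dep):
    v,u=np.mgrid[:480,:640]; o,d=rays(c,np.c_[u.ravel(),v.ravel()])
    P=o+d*dep.reshape(-1,1); P[dep.ravel()==0]=np.nan
    return P.reshape(480,640,3)
E
python3 - <<'E'
from h import *
c=np.load('top0.npz'); p,d=c['p'],c['d']; P=cloud(c,d); z=P[:,:,2]
print('desk z',np.nanmedian(z[330:370,60:180]),np.nanstd(z[330:370,60:180]))
S=dict(ant=(209,267,.014,40),ada=(270,241,.032,32),adb=(452,307,.032,32),sa=(331,247,.011,22),sb=(396,270,.011,22),long=(188,171,.022,55),sq=(415,181,.022,60),dish=(297,152,.022,45),pad=(148,301,.016,25))
for n,(u,v,h,r) in S.items():
    m=np.zeros((480,640),np.uint8); w=z[v-r:v+r,u-r:u+r]
    m[v-r:v+r,u-r:u+r]=(np.nan_to_num(w)>(.5*h if h!=.022 else .012))
    cs=max(cv2.findContours(m,cv2.RETR_EXTERNAL,cv2.CHAIN_APPROX_NONE)[0],key=cv2.contourArea)
    Q=onplane(c,cs[:,0],h)[:,:2]
    (cx,cy),(a,b),t=cv2.minAreaRect((Q*1000).astype(np.float32))
    if a<b: a,b,t=b,a,t+90
    print(n,'c %.1f %.1f size %.1f %.1f longaxis %.1f'%(cx,cy,a,b,(t+90)%180-90),'zmed',np.nanpercentile(z[m>0],[50,95]).round(4))
big=cv2.resize(p[200:340,120:500],None,fx=2.1,fy=2.1,interpolation=cv2.INTER_CUBIC)
cv2.imwrite('pics/crop.png',big[:,:,::-1])
E
```

```text
desk z -0.0007012014582131743 0.0027978831034085726
ant c 405.5 190.4 size 118.7 20.4 longaxis -12.5 zmed [0.0128 0.0169]
ada c 457.7 64.0 size 55.9 40.0 longaxis -44.1 zmed [0.0309 0.0351]
adb c 329.6 -315.2 size 53.2 41.7 longaxis -8.7 zmed [0.0312 0.0351]
sa c 454.1 -65.2 size 55.4 19.5 longaxis 45.6 zmed [0.0096 0.0141]
sb c 404.9 -203.0 size 57.6 20.3 longaxis -4.5 zmed [0.01   0.0137]
long c 607.9 239.8 size 170.8 93.7 longaxis -88.1 zmed [0.0206 0.0252]
sq c 594.8 -242.2 size 158.4 157.9 longaxis 9.7 zmed [0.0207 0.0252]
dish c 655.1 10.4 size 131.6 129.7 longaxis 0.7 zmed [0.0205 0.025 ]
pad c 335.0 314.0 size 53.2 49.7 longaxis 85.3 zmed [0.0158 0.02  ]
```

View pics/crop.png

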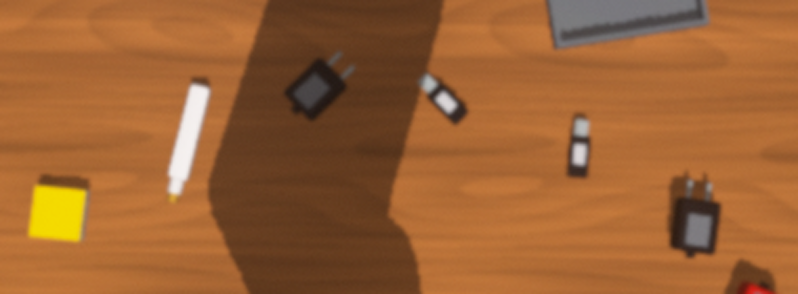

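Every measured size matches what was given, and the reaches are fine. Next is a helper that works out the tool-frame deltas, then I start moving.

```bash
cat > to.py <<'E'
# to.py x y z theta : remaining twist, then shift in tool axes after that twist (mm, deg); theta = world angle of tool x
import sys
from plant import env
from h import *
x,y,z,t=map(float,sys.argv[1:5]); o=env.get_obs()
M=R.from_quat(o['tcp_rot'],scalar_first=True).as_matrix(); th=np.degrees(np.arctan2(M[1,0],M[0,0]))
tw=(th-t+180)%360-180
M2=M@R.from_rotvec([0,0,np.radians(tw)]).as_matrix()
d=M2.T@(np.array([x,y,z])-o['tool_pos']*1000)
print('clk %.1f pos %s th %.1f tilt %.2f q1 %.0f q6 %.0f open %.1f gf %.1f F %s'%(o['clock'],(o['tool_pos']*1000).round(1),th,np.degrees(np.arccos(-M[2,2])),np.degrees(o['qpos'][0]),np.degrees(o['qpos'][5]),o['opening']*1000,o['gripper_force'],np.round(o['contact_force'],1)))
print('twist %.1f'%tw,'shift',d.round(1))
E
python3 to.py 330 -315 100 -8.7
```

```text
clk 0.1 pos [ 275.4 -560.5  175.4] th 26.2 tilt 0.07 q1 -64 q6 -0 open 92.3 gf 0.0 F [ 0.8  0.9 -0.4]
twist 34.9 shift [  16.8 -250.8   75.7]
```

```bash
python3 -m handwheel '[{"linear":[0,0,0],"twist":8.5,"claw":0.72},{"linear":[0,0,0],"twist":8.5,"claw":0.72},{"linear":[0,0,0],"twist":8.5,"claw":0.72},{"linear":[0,0,0],"twist":8.5,"claw":0.72},{"linear":[0,0,0],"twist":0.9,"claw":0.72},{"linear":[0.0028,-0.0418,0.0126],"twist":0,"claw":0.72},{"linear":[0.0028,-0.0418,0.0126],"twist":0,"claw":0.72},{"linear":[0.0028,-0.0418,0.0126],"twist":0,"claw":0.72},{"linear":[0.0028,-0.0418,0.0126],"twist":0,"claw":0.72},{"linear":[0.0028,-0.0418,0.0126],"twist":0,"claw":0.72},{"linear":[0.0028,-0.0418,0.0126],"twist":0,"claw":0.72},{"linear":[0,0,0],"twist":0,"claw":0.72}]' 20
python3 to.py 330 -315 5 -8.7
python3 - <<'E'
from plant import env
import cv2
p,d=env.capture('wrist'); cv2.imwrite('pics/w1.png',p[:,:,::-1])
E
```

```text
clock: 1.3
tool_pos: [0.329, -0.3104, 0.0987]
tcp_rot: [-0.002, 0.997, -0.073, -0.002]
contact_force: [-0.9, -0.1, -0.5]
opening: 0.0661
gripper_force: 0.0
clk 1.3 pos [ 329.  -310.4   98.7] th -8.3 tilt 0.30 q1 -44 q6 55 open 66.1 gf 0.0 F [-0.9 -0.1 -0.5]
twist 0.4 shift [ 2.   4.8 93.7]
```

View pics/w1.png

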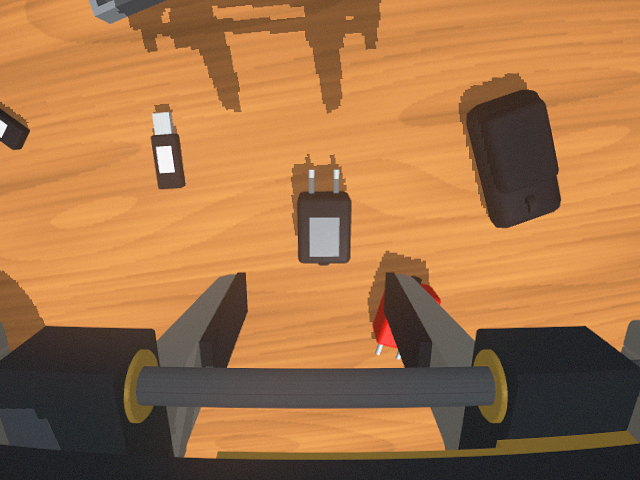

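The wrist view shows adapter b squarely aligned at (324,228) and the red decoy near (400,310), by the right finger. I'll cross-check both positions by ray.

```bash
python3 - <<'E'
from h import *
from plant import env
c=env.calibration('wrist')
print((onplane(c,[[299,194],[350,194],[349,262],[300,262]],.032)*1000).round(1), (onplane(c,[[168,161]],.011)*1000).round(1))
t=np.load('top0.npz'); p=t['p'].astype(int); m=((p[:,:,0]>120)&(p[:,:,1]<60)&(p[:,:,2]<60)); m[:330]=0; v,u=np.nonzero(m)
Q=onplane(t,np.c_[u,v],.02)*1000; print('red',Q.min(0).round(),Q.max(0).round())
E
python3 to.py 330 -315 5 -8.7
```

```text
[[ 360.5 -304.6   32. ]
 [ 355.2 -341.2   32. ]
 [ 303.5 -334.2   32. ]
 [ 308.9 -297.2   32. ]] [[ 397.8 -206.7   11. ]]
red [ 217. -400.   20.] [ 274. -345.   20.]
clk 1.4 pos [ 330.  -313.2   99.8] th -8.4 tilt 0.12 q1 -44 q6 55 open 65.9 gf 0.0 F [ 0.3  0.4 -0.1]
twist 0.3 shift [ 0.5  1.9 94.8]
```

```bash
python3 -m handwheel '[{"linear":[0.001,0.002,0.03],"twist":0,"claw":0.72},{"linear":[0,0.001,0.03],"twist":0,"claw":0.72},{"linear":[0,0,0.025],"twist":0,"claw":0.72},{"linear":[0,0,0.009],"twist":0,"claw":0.72},{"linear":[0,0,0],"twist":0,"claw":0.72},{"linear":[0,0,0],"twist":0,"claw":0.3},{"linear":[0,0,0],"twist":0,"claw":0.3},{"linear":[0,0,0],"twist":0,"claw":0.3},{"linear":[0,0,0],"twist":0,"claw":0.3},{"linear":[0,0,0],"twist":0,"claw":0.3}]' 20
python3 -m handwheel '[{"linear":[0,0,-0.02],"twist":0,"claw":0.3},{"linear":[0,0,-0.04],"twist":0,"claw":0.3},{"linear":[0,0,-0.04],"twist":0,"claw":0.3},{"linear":[0,0,0],"twist":-8.5,"claw":0.3},{"linear":[0,0,0],"twist":-8.5,"claw":0.3},{"linear":[0,0,0],"twist":-1.4,"claw":0.3},{"linear":[0,0,0],"twist":0,"claw":0.3}]'
python3 - <<'E'
import numpy as np
a=np.radians(9.7); e=np.array([np.cos(a),np.sin(a)]); n=np.array([-e[1],e[0]]); c=np.array([594.8,-242.2])
print(c-32*e-25*n, c+32*e+25*n)
E
python3 to.py 567.5 -272.2 100 9.7
```

```text
clock: 2.35
tool_pos: [0.3311, -0.3189, 0.0069]
tcp_rot: [0.0, 0.997, -0.076, 0.0]
contact_force: [0.1, 0.4, 0.2]
opening: 0.0287
gripper_force: 0.0
clock: 3.05
tool_pos: [0.3307, -0.3185, 0.1064]
tcp_rot: [-0.0, 0.997, 0.083, -0.0]
contact_force: [-0.6, -0.9, -0.2]
opening: 0.0275
gripper_force: 0.0
[ 567.46972348 -272.23424687] [ 622.13027652 -212.16575313]
clk 3.0 pos [ 330.7 -318.5  106.4] th 9.5 tilt 0.01 q1 -44 q6 36 open 27.5 gf 0.0 F [-0.6 -0.9 -0.2]
twist -0.2 shift [241.2  -5.8   6.4]
```

```bash
python3 - <<'E'
from plant import env
import cv2
p,d=env.capture('wrist'); q,_=env.capture('side')
cv2.imwrite('pics/w2.png',cv2.hconcat([cv2.resize(p,(400,300)),cv2.resize(q[200:480,240:640],(400,300))])[:,:,::-1])
E
```

```text
(no output)
```

View pics/w2.png

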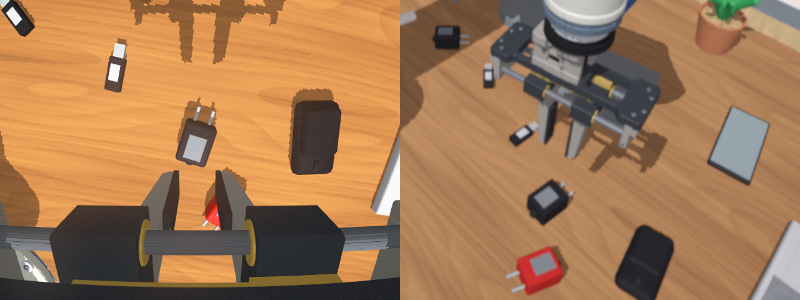

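```bash
cat > find.py <<'E'
import sys
from plant import env
from h import *
def find(n,x,y,h,r,th):   # height mask within r mm of x,y in view n -> rect
    c=env.calibration(n); p,d=env.capture(n); P=cloud(c,d)*1000
    m=((np.hypot(P[:,:,0]-x,P[:,:,1]-y)<r)&(P[:,:,2]>th)&(P[:,:,2]<h+15)).astype(np.uint8)
    m=cv2.morphologyEx(m,cv2.MORPH_OPEN,np.ones((3,3)))
    cs=max(cv2.findContours(m,cv2.RETR_EXTERNAL,cv2.CHAIN_APPROX_NONE)[0],key=cv2.contourArea)
    m2=cv2.drawContours(np.zeros_like(m),[cs],-1,1,-1)
    Q=onplane(c,cs[:,0],h/1000)[:,:2]*1000
    (cx,cy),(a,b),t=cv2.minAreaRect(Q.astype(np.float32))
    if a<b: a,b,t=b,a,t+90
    print(n,'c %.1f %.1f size %.1f %.1f axis %.1f z50 %.1f'%(cx,cy,a,b,(t+90)%180-90,np.nanmedian(P[:,:,2][m2>0])),'px',cs[:,0].mean(0).round())
if __name__=='__main__': find(sys.argv[1],*map(float,sys.argv[2:7]))
E
python3 find.py wrist 331 -317 32 50 22; python3 find.py top 331 -317 32 45 18
python3 - <<'E'
from plant import env
from h import *
for n in('wrist','side','top'):
    c=env.calibration(n); K,D,M,o=cam(c); T=env.get_obs()['tool_pos']
    for X in (T,T*[1,1,0]+[0,0,.032]):
        v=(X-o)@M; print(n,cv2.projectPoints(np.array([[v[0],-v[1],-v[2]]]),np.zeros(3),np.zeros(3),K,D)[0].ravel().round())
    print(o.round(3))
E
```

```text
wrist c 330.7 -315.8 size 52.6 39.5 axis -8.1 z50 32.3 px [313. 230.]
top c 317.4 -315.7 size 28.0 11.3 axis 10.7 z50 32.2 px [452. 313.]
wrist [317. 264.]
wrist [317. 231.]
[ 0.403 -0.305  0.315]
side [395. 352.]
side [389. 382.]
[-0.012 -0.521  0.629]
top [462. 308.]
top [453. 307.]
[ 0.355 -0.033  1.258]
```

The box is untouched at (330.7,-315.8), but the fingers closed to 28 mm without feeling it. I'll go down again, open, and look before closing.

```bash
python3 -m handwheel '[{"linear":[0,0,0],"twist":8.5,"claw":0.72},{"linear":[0,0,0],"twist":8.5,"claw":0.72},{"linear":[0,-0.002,0],"twist":0.6,"claw":0.72},{"linear":[0,0,0],"twist":0,"claw":0.72},{"linear":[0,0,0.035],"twist":0,"claw":0.72},{"linear":[0,0,0.035],"twist":0,"claw":0.72},{"linear":[0,0,0.031],"twist":0,"claw":0.72},{"linear":[0,0,0],"twist":0,"claw":0.72},{"linear":[0,0,0],"twist":0,"claw":0.72}]' 20
python3 to.py 331 -316 5 -8.4
python3 - <<'E'
from plant import env
import cv2
p,d=env.capture('wrist'); q,_=env.capture('side')
cv2.imwrite('pics/w3.png',cv2.hconcat([cv2.resize(p,(400,300)),cv2.resize(q[270:480,300:580],(400,300))])[:,:,::-1])
E
```

```text
clock: 4.15
tool_pos: [0.3309, -0.3165, 0.0056]
tcp_rot: [-0.0, 0.998, -0.068, -0.001]
contact_force: [0.5, 0.5, -0.3]
opening: 0.0662
gripper_force: 0.0
clk 4.2 pos [ 330.9 -316.5    5.6] th -7.8 tilt 0.08 q1 -44 q6 54 open 66.2 gf 0.0 F [ 0.5  0.5 -0.3]
twist 0.6 shift [ 0.  -0.5  0.6]
```

View pics/w3.png

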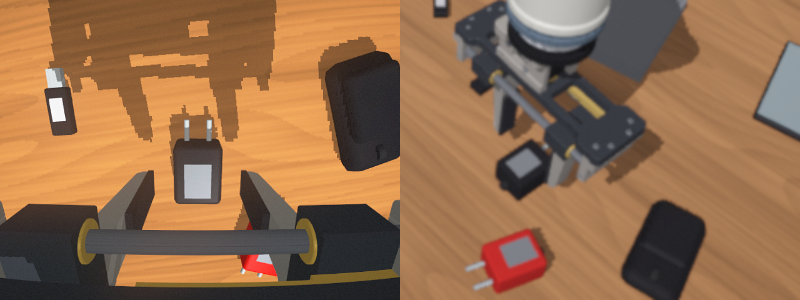

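```bash
python3 - <<'E'
from plant import env
from h import *
o=env.get_obs()
for n in ('wrist','side'):
    c=env.calibration(n); p,d=env.capture(n); P=cloud(c,d)*1000
    if n=='wrist':
        print('box top',P[290,320],'desk',P[330,180] ,P[150,420])
        for u in (205,215,225,235,240,395,405,415): print(u,[(v,P[v,u].round().tolist()) for v in range(268,300,8)])
    else:
        m=(np.hypot(P[:,:,0]-331,P[:,:,1]+316)<110)&(P[:,:,2]>38)&(P[:,:,2]<60); v,u=np.nonzero(m); 
        for i in range(0,len(v),max(1,len(v)//25)): print((u[i],v[i]),P[v[i],u[i]].round())
    np.savez(n+'3.npz',p=p,d=d)
print(o['tool_pos'],o['qpos'])
E
```

```text
box top [ 326.04065294 -318.09657982   32.46874642] desk [ 347.70596699 -273.0285445   102.31453768] [ 387.29824798 -382.30658832    1.24270577]
205 [(268, [336.0, -251.0, 1.0]), (276, [330.0, -249.0, 0.0]), (284, [326.0, -248.0, 1.0]), (292, [347.0, -272.0, 68.0])]
215 [(268, [335.0, -256.0, -0.0]), (276, [330.0, -255.0, 1.0]), (284, [347.0, -274.0, 60.0]), (292, [346.0, -276.0, 69.0])]
225 [(268, [334.0, -263.0, 1.0]), (276, [346.0, -276.0, 49.0]), (284, [346.0, -278.0, 59.0]), (292, [346.0, -281.0, 69.0])]
235 [(268, [333.0, -268.0, -1.0]), (276, [346.0, -281.0, 52.0]), (284, [346.0, -283.0, 62.0]), (292, [345.0, -284.0, 68.0])]
240 [(268, [333.0, -271.0, 0.0]), (276, [346.0, -283.0, 51.0]), (284, [345.0, -285.0, 60.0]), (292, [342.0, -284.0, 60.0])]
395 [(268, [320.0, -363.0, 1.0]), (276, [336.0, -354.0, 50.0]), (284, [336.0, -352.0, 61.0]), (292, [337.0, -350.0, 70.0])]
405 [(268, [319.0, -369.0, 0.0]), (276, [335.0, -359.0, 50.0]), (284, [335.0, -357.0, 59.0]), (292, [336.0, -355.0, 68.0])]
415 [(268, [318.0, -375.0, -0.0]), (276, [313.0, -375.0, 0.0]), (284, [335.0, -361.0, 60
[... 900 characters left out ...]
.]
(np.int64(404), np.int64(393)) [ 317. -353.   58.]
(np.int64(405), np.int64(394)) [ 318. -354.   56.]
(np.int64(402), np.int64(395)) [ 317. -351.   49.]
(np.int64(414), np.int64(395)) [ 327. -364.   54.]
(np.int64(404), np.int64(396)) [ 317. -354.   52.]
(np.int64(413), np.int64(396)) [ 324. -364.   55.]
(np.int64(406), np.int64(397)) [ 316. -358.   54.]
(np.int64(412), np.int64(397)) [ 323. -363.   53.]
(np.int64(407), np.int64(398)) [ 317. -359.   53.]
(np.int64(404), np.int64(399)) [ 318. -355.   43.]
(np.int64(410), np.int64(399)) [ 319. -363.   52.]
[ 0.33200869 -0.31751706  0.00685243] [-7.66372071e-01  3.51545000e-01  2.11560430e+00  2.99374457e-05
  6.72454917e-01  9.41689334e-01]
```

Both cameras put the real fingertips about 42 mm above the reported TCP, while x and y agree. So the first close happened above the box. I'll measure the tip height precisely.

```bash
cat > tip.py <<'E'
from plant import env
from h import *
o=env.get_obs(); T=o['tool_pos']*1000
for n in ('wrist','side'):
    c=env.calibration(n); p,d=env.capture(n); P=cloud(c,d)*1000
    M=R.from_quat(o['tcp_rot'],scalar_first=True).as_matrix(); L=(P-T)@M
    f=(abs(L[:,:,0])<17)&(abs(abs(L[:,:,1])-(o['opening']*500+9))<13)&(P[:,:,2]>8+0*T[2])&(P[:,:,2]<T[2]+90)&(L[:,:,2]<5)
    z=-L[:,:,2][f]; print(n,f.sum(),'tip height above TCP pct 0,2,5,10:',np.percentile(z,[0,2,5,10]).round(1),'x',np.median(L[:,:,0][f]).round(1))
E
python3 tip.py; python3 to.py 331 -316 5 -8.4
```

```text
wrist 5989 tip height above TCP pct 0,2,5,10: [37.3 40.8 43.8 47.9] x 8.6
side 655 tip height above TCP pct 0,2,5,10: [35.4 38.1 40.8 43.2] x -8.9
clk 4.5 pos [ 331.8 -317.4    6.7] th -7.9 tilt 0.13 q1 -44 q6 54 open 66.2 gf 0.0 F [ 0.6  0.1 -0.6]
twist 0.5 shift [-1.  -1.3  1.7]
```

```bash
python3 -m handwheel '[{"linear":[-0.001,-0.001,0.01],"twist":0,"claw":0.72},{"linear":[0,0,0.01],"twist":0,"claw":0.72},{"linear":[0,0,0.01],"twist":0,"claw":0.72},{"linear":[0,0,0],"twist":0,"claw":0.72},{"linear":[0,0,0],"twist":0,"claw":0.72}]' 20
python3 tip.py
```

```text
clock: 4.95
tool_pos: [0.3298, -0.3152, -0.0251]
tcp_rot: [-0.0, 0.998, -0.069, -0.001]
contact_force: [0.6, 0.2, 1.1]
opening: 0.0662
gripper_force: 0.0
wrist 5974 tip height above TCP pct 0,2,5,10: [37.7 41.  43.6 47.9] x 8.7
side 584 tip height above TCP pct 0,2,5,10: [36.1 38.8 41.3 43.6] x -8.6
```

```bash
python3 -m handwheel '[{"linear":[0,0,0.005],"twist":0,"claw":0.72},{"linear":[0,0,0],"twist":0,"claw":0.72},{"linear":[0,0,0],"twist":0,"claw":0.3},{"linear":[0,0,0],"twist":0,"claw":0.3},{"linear":[0,0,0],"twist":0,"claw":0.3},{"linear":[0,0,0],"twist":0,"claw":0.3},{"linear":[0,0,0],"twist":0,"claw":0.3},{"linear":[0,0,0],"twist":0,"claw":0.3}]' 20
```

```text
clock: 5.85
tool_pos: [0.3304, -0.3157, -0.0294]
tcp_rot: [0.0, 0.998, -0.069, 0.0]
contact_force: [-0.6, -0.8, 2.3]
opening: 0.04
gripper_force: 20.0
```

```bash
python3 -m handwheel '[{"linear":[0,0,-0.02],"twist":0,"claw":0.3},{"linear":[0,0,-0.04],"twist":0,"claw":0.3},{"linear":[0,0,-0.04],"twist":0,"claw":0.3},{"linear":[0,0,0],"twist":-8.5,"claw":0.3},{"linear":[0,0,0],"twist":-8.5,"claw":0.3},{"linear":[0,0,0],"twist":-0.6,"claw":0.3},{"linear":[0,0,0],"twist":0,"claw":0.3},{"linear":[0,0,0],"twist":0,"claw":0.3}]'
python3 to.py 567.5 -272.2 70 9.7
```

```text
clock: 6.65
tool_pos: [0.33, -0.3153, 0.0701]
tcp_rot: [-0.0, 0.997, 0.083, -0.0]
contact_force: [1.1, 0.4, -0.9]
opening: 0.0399
gripper_force: 20.0
clk 6.7 pos [ 330.  -315.3   70.1] th 9.5 tilt 0.04 q1 -44 q6 37 open 39.9 gf 20.0 F [ 1.1  0.4 -0.9]
twist -0.2 shift [241.3  -2.5   0. ]
```

```bash
python3 -m handwheel '[{"linear":[0.02,-0.0005,0],"twist":0,"claw":0.3},{"linear":[0.045,-0.0005,0],"twist":0,"claw":0.3},{"linear":[0.045,-0.0005,0],"twist":0,"claw":0.3},{"linear":[0.045,-0.0005,0],"twist":0,"claw":0.3},{"linear":[0.045,-0.0005,0],"twist":0,"claw":0.3},{"linear":[0.03,0,0],"twist":0,"claw":0.3},{"linear":[0.011,0,0],"twist":-0.2,"claw":0.3},{"linear":[0,0,0],"twist":0,"claw":0.3},{"linear":[0,0,0],"twist":0,"claw":0.3}]'
python3 to.py 567.5 -272.2 -24 9.7; python3 - <<'E'
from plant import env
import cv2
p,d=env.capture('wrist'); q,_=env.capture('side')
cv2.imwrite('pics/w4.png',cv2.hconcat([cv2.resize(p,(400,300)),cv2.resize(q[180:390,300:580],(400,300))])[:,:,::-1])
E
```

```text
clock: 7.55
tool_pos: [0.5657, -0.2725, 0.0698]
tcp_rot: [-0.0, 0.996, 0.086, -0.001]
contact_force: [-1.0, -0.2, -0.6]
opening: 0.0399
gripper_force: 20.0
clk 7.5 pos [ 565.7 -272.5   69.8] th 9.8 tilt 0.12 q1 -26 q6 54 open 39.9 gf 20.0 F [-1.  -0.2 -0.6]
twist 0.1 shift [ 2.   0.1 93.8]
```

View pics/w4.png

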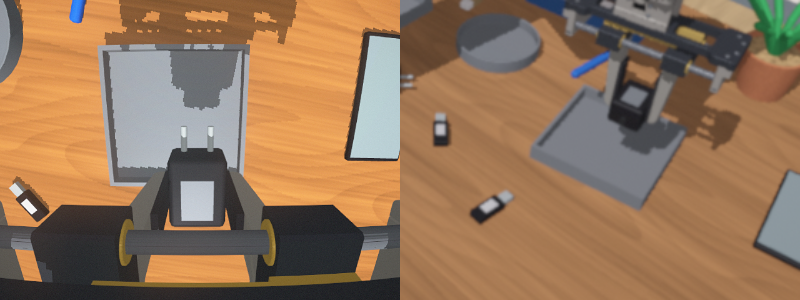

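The adapter is held level and aligned with the tray (tray corners near (104,47)–(248,185) in the left pane). I'll lower it, open slightly and lift.

```bash
python3 -m handwheel '[{"linear":[0.002,0,0.03],"twist":0,"claw":0.3},{"linear":[0,0,0.03],"twist":0,"claw":0.3},{"linear":[0,0,0.022],"twist":0,"claw":0.3},{"linear":[0,0,0.006],"twist":0,"claw":0.3},{"linear":[0,0,0.003],"twist":0,"claw":0.3},{"linear":[0,0,0.002],"twist":0,"claw":0.3},{"linear":[0,0,0],"twist":0,"claw":0.3},{"linear":[0,0,0],"twist":0,"claw":0.51},{"linear":[0,0,0],"twist":0,"claw":0.51},{"linear":[0,0,0],"twist":0,"claw":0.51}]'
python3 to.py 567.5 -272.2 -24 9.7
python3 -m handwheel '[{"linear":[0,0,-0.01],"twist":0,"claw":0.51},{"linear":[0,0,-0.03],"twist":0,"claw":0.51},{"linear":[0,0,-0.04],"twist":0,"claw":0.51},{"linear":[0,0,-0.02],"twist":0,"claw":0.51},{"linear":[0,0,0],"twist":0,"claw":0.51}]'
python3 find.py wrist 567 -272 37 45 27
python3 to.py 404 -204 50 -4.5
```

```text
clock: 8.65
tool_pos: [0.5698, -0.2724, -0.022]
tcp_rot: [0.0, 0.996, 0.086, 0.0]
contact_force: [-0.0, -0.4, -0.6]
opening: 0.0471
gripper_force: 0.0
clk 8.7 pos [ 569.8 -272.4  -22. ] th 9.9 tilt 0.05 q1 -26 q6 54 open 47.1 gf 0.0 F [-0.  -0.4 -0.6]
twist 0.2 shift [-2.2 -0.6  2. ]
clock: 9.15
tool_pos: [0.5718, -0.2734, 0.0818]
tcp_rot: [0.002, 0.996, 0.086, 0.003]
contact_force: [-0.0, 0.2, 0.6]
opening: 0.0471
gripper_force: 0.0
wrist c 570.7 -271.6 size 52.3 39.5 axis 9.9 z50 37.3 px [314. 242.]
clk 9.2 pos [ 570.6 -272.8   79.7] th 9.9 tilt 0.21 q1 -26 q6 54 open 47.0 gf 0.0 F [-0.3  0.7 -0.8]
twist 14.4 shift [-171.6  -55.6   29. ]
```

```bash
python3 -m handwheel '[{"linear":[0,0,0],"twist":8.5,"claw":0.51},{"linear":[0,0,0],"twist":5.9,"claw":0.51},{"linear":[-0.03,-0.010,0],"twist":0,"claw":0.51},{"linear":[-0.043,-0.0137,0],"twist":0,"claw":0.51},{"linear":[-0.043,-0.0137,0],"twist":0,"claw":0.51},{"linear":[-0.043,-0.0137,0.01],"twist":0,"claw":0.51},{"linear":[-0.0126,-0.0045,0.019],"twist":0,"claw":0.51},{"linear":[0,0,0],"twist":0,"claw":0.51},{"linear":[0,0,0],"twist":0,"claw":0.51}]'
python3 find.py wrist 404 -204 11 45 6; python3 to.py 404 -204 -34 -4.5
```

```text
clock: 10.1
tool_pos: [0.4031, -0.2035, 0.0484]
tcp_rot: [-0.0, 0.999, -0.04, -0.0]
contact_force: [1.6, 0.1, 0.2]
opening: 0.0469
gripper_force: 0.0
wrist c 405.0 -203.3 size 57.8 19.3 axis -5.0 z50 11.1 px [316. 241.]
clk 10.2 pos [ 404.1 -204.    48.8] th -4.5 tilt 0.06 q1 -27 q6 68 open 46.4 gf 0.0 F [1.1 0.2 0.8]
twist -0.0 shift [-0.2  0.  82.8]
```

```bash
python3 -m handwheel '[{"linear":[0,0,0.03],"twist":0,"claw":0.51},{"linear":[0,0,0.03],"twist":0,"claw":0.51},{"linear":[0,0,0.016],"twist":0,"claw":0.51},{"linear":[0,0,0.004],"twist":0,"claw":0.51},{"linear":[0,0,0.003],"twist":0,"claw":0.51},{"linear":[0,0,0],"twist":0,"claw":0.51},{"linear":[0,0,0],"twist":0,"claw":0.51}]'
python3 -m handwheel '[{"linear":[0,0,0],"twist":0,"claw":0.1},{"linear":[0,0,0],"twist":0,"claw":0.1},{"linear":[0,0,0],"twist":0,"claw":0.1},{"linear":[0,0,0],"twist":0,"claw":0.1},{"linear":[0,0,0],"twist":0,"claw":0.1},{"linear":[0,0,0],"twist":0,"claw":0.1}]' 10
```

```text
clock: 10.85
tool_pos: [0.4036, -0.2038, -0.0337]
tcp_rot: [0.0, 0.999, -0.04, 0.001]
contact_force: [0.5, 0.0, -0.4]
opening: 0.0467
gripper_force: 0.0
clock: 11.45
tool_pos: [0.4029, -0.2034, -0.0343]
tcp_rot: [0.0, 0.999, -0.039, 0.0]
contact_force: [-0.4, 0.8, 7.0]
opening: 0.0197
gripper_force: 10.0
```

```bash
python3 -m handwheel '[{"linear":[0,0,-0.02],"twist":0,"claw":0.1},{"linear":[0,0,-0.04],"twist":0,"claw":0.1},{"linear":[0,0,-0.04],"twist":0,"claw":0.1},{"linear":[0,0,0],"twist":-4.5,"claw":0.1},{"linear":[0,0,0],"twist":0,"claw":0.1},{"linear":[0,0,0],"twist":0,"claw":0.1}]'
python3 to.py 655 -13 65 0
```

```text
clock: 12.05
tool_pos: [0.4022, -0.203, 0.065]
tcp_rot: [-0.0, 1.0, -0.001, -0.0]
contact_force: [0.5, 0.9, -0.3]
opening: 0.0197
gripper_force: 10.0
clk 12.1 pos [ 402.2 -203.    65. ] th -0.1 tilt 0.06 q1 -27 q6 63 open 19.7 gf 10.0 F [ 0.5  0.9 -0.3]
twist -0.1 shift [ 2.528e+02 -1.900e+02 -1.000e-01]
```

```bash
python3 -m handwheel '[{"linear":[0.02,-0.015,0],"twist":0,"claw":0.1},{"linear":[0.036,-0.027,0],"twist":0,"claw":0.1},{"linear":[0.036,-0.027,0],"twist":0,"claw":0.1},{"linear":[0.036,-0.027,0],"twist":0,"claw":0.1},{"linear":[0.036,-0.027,0],"twist":0,"claw":0.1},{"linear":[0.036,-0.027,0],"twist":0,"claw":0.1},{"linear":[0.036,-0.027,0],"twist":0,"claw":0.1},{"linear":[0.0168,-0.013,0],"twist":0,"claw":0.1},{"linear":[0,0,0],"twist":0,"claw":0.1},{"linear":[0,0,0],"twist":0,"claw":0.1},{"linear":[0,0,0],"twist":0,"claw":0.1}]'
python3 to.py 655 -13 -29 0; python3 - <<'E'
from plant import env
import cv2
p,d=env.capture('wrist'); q,_=env.capture('side')
cv2.imwrite('pics/w5.png',cv2.hconcat([cv2.resize(p,(400,300)),cv2.resize(q[120:330,250:530],(400,300))])[:,:,::-1])
E
```

```text
clock: 13.15
tool_pos: [0.6538, -0.0142, 0.0645]
tcp_rot: [0.0, 1.0, -0.001, -0.001]
contact_force: [-0.1, 0.1, -0.9]
opening: 0.02
gripper_force: 10.0
clk 13.2 pos [653.8 -14.2  64.5] th -0.1 tilt 0.15 q1 -1 q6 89 open 20.0 gf 10.0 F [-0.1  0.1 -0.9]
twist -0.1 shift [ 1.4 -1.2 93.5]
```

View pics/w5.png

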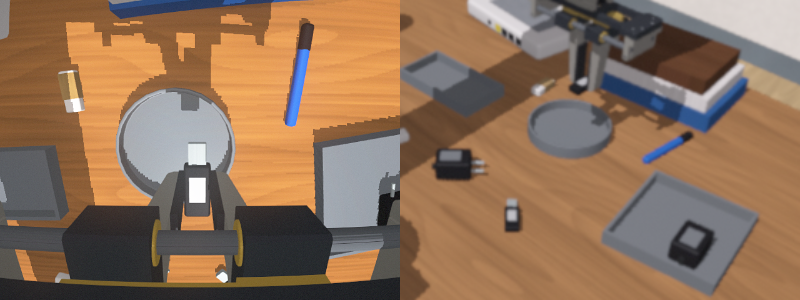

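Stick b is held level over the dish, whose rim spans about (117–235, 88–200) in the left pane. Adapter b lies flat in the square tray.

```bash
python3 -m handwheel '[{"linear":[0.001,-0.001,0.03],"twist":0,"claw":0.1},{"linear":[0,0,0.03],"twist":0,"claw":0.1},{"linear":[0,0,0.022],"twist":0,"claw":0.1},{"linear":[0,0,0.006],"twist":0,"claw":0.1},{"linear":[0,0,0.003],"twist":0,"claw":0.1},{"linear":[0,0,0.002],"twist":0,"claw":0.1},{"linear":[0,0,0],"twist":0,"claw":0.1},{"linear":[0,0,0],"twist":0,"claw":0.3},{"linear":[0,0,0],"twist":0,"claw":0.3},{"linear":[0,0,0],"twist":0,"claw":0.3}]'
python3 -m handwheel '[{"linear":[0,0,-0.01],"twist":0,"claw":0.3},{"linear":[0,0,-0.03],"twist":0,"claw":0.3},{"linear":[0,0,-0.04],"twist":0,"claw":0.3},{"linear":[0,0,-0.02],"twist":0,"claw":0.3},{"linear":[0,0,0],"twist":0,"claw":0.3},{"linear":[0,0,0],"twist":0,"claw":0.3}]'
python3 find.py wrist 655 -13 16 45 10
python3 to.py 454 -65 50 45.6
```

```text
clock: 14.25
tool_pos: [0.657, -0.0124, -0.027]
tcp_rot: [0.0, 1.0, -0.0, 0.0]
contact_force: [0.2, -0.1, -0.6]
opening: 0.0276
gripper_force: 0.0
clock: 14.85
tool_pos: [0.6567, -0.0124, 0.073]
tcp_rot: [0.0, 1.0, -0.0, 0.0]
contact_force: [0.1, 0.8, 0.1]
opening: 0.0272
gripper_force: 0.0
wrist c 659.5 -11.3 size 57.9 19.6 axis 0.6 z50 16.1 px [316. 233.]
clk 14.9 pos [655.9 -12.4  71.9] th -0.0 tilt 0.06 q1 -1 q6 89 open 27.4 gf 0.0 F [-1.1 -0.1  0.1]
twist -45.6 shift [-178.8 -107.5   22.1]
```

```bash
python3 -m handwheel '[{"linear":[0,0,0],"twist":-8.5,"claw":0.51},{"linear":[0,0,0],"twist":-8.5,"claw":0.51},{"linear":[0,0,0],"twist":-8.5,"claw":0.51},{"linear":[0,0,0],"twist":-8.5,"claw":0.51},{"linear":[0,0,0],"twist":-8.5,"claw":0.51},{"linear":[0,0,0],"twist":-3.1,"claw":0.51},{"linear":[-0.04,-0.024,0],"twist":0,"claw":0.51},{"linear":[-0.04,-0.024,0],"twist":0,"claw":0.51},{"linear":[-0.04,-0.024,0],"twist":0,"claw":0.51},{"linear":[-0.04,-0.024,0.01],"twist":0,"claw":0.51},{"linear":[-0.0188,-0.0115,0.012],"twist":0,"claw":0.51},{"linear":[0,0,0],"twist":0,"claw":0.51}]'
python3 find.py wrist 454 -65 11 45 6; python3 to.py 454 -65 -34 45.6
```

```text
clock: 16.1
tool_pos: [0.4491, -0.0648, 0.0482]
tcp_rot: [-0.002, 0.922, 0.387, -0.003]
contact_force: [-0.2, 0.2, 0.6]
opening: 0.0471
gripper_force: 0.0
wrist c 454.5 -63.8 size 57.6 19.5 axis 45.3 z50 11.1 px [323. 239.]
clk 16.1 pos [452.5 -64.9  49.3] th 45.5 tilt 0.19 q1 -8 q6 36 open 46.6 gf 0.0 F [ 0.  -0.1  0.6]
twist -0.1 shift [ 1.1  1.4 83.3]
```

```bash
python3 -m handwheel '[{"linear":[0.001,0,0.03],"twist":0,"claw":0.51},{"linear":[0,0,0.03],"twist":0,"claw":0.51},{"linear":[0,0,0.016],"twist":0,"claw":0.51},{"linear":[0,0,0.004],"twist":0,"claw":0.51},{"linear":[0,0,0.0035],"twist":0,"claw":0.51},{"linear":[0,0,0],"twist":0,"claw":0.51},{"linear":[0,0,0],"twist":0,"claw":0.1},{"linear":[0,0,0],"twist":0,"claw":0.1},{"linear":[0,0,0],"twist":0,"claw":0.1},{"linear":[0,0,0],"twist":0,"claw":0.1},{"linear":[0,0,0],"twist":0,"claw":0.1},{"linear":[0,0,0],"twist":0,"claw":0.1}]' 10
python3 -m handwheel '[{"linear":[0,0,-0.02],"twist":0,"claw":0.1},{"linear":[0,0,-0.04],"twist":0,"claw":0.1},{"linear":[0,0,-0.04],"twist":0,"claw":0.1},{"linear":[0,0,0],"twist":8.5,"claw":0.1},{"linear":[0,0,0],"twist":8.5,"claw":0.1},{"linear":[0,0,0],"twist":8.5,"claw":0.1},{"linear":[0,0,0],"twist":8.5,"claw":0.1},{"linear":[0,0,0],"twist":8.5,"claw":0.1},{"linear":[0,0,0],"twist":3,"claw":0.1},{"linear":[0,0,0],"twist":0,"claw":0.1},{"linear":[0,0,0],"twist":0,"claw":0.1}]'
python3 to.py 653 34 65 0
```

```text
clock: 17.35
tool_pos: [0.4558, -0.0642, -0.0326]
tcp_rot: [0.0, 0.922, 0.387, 0.0]
contact_force: [-0.4, 0.1, 5.6]
opening: 0.0198
gripper_force: 10.0
clock: 18.45
tool_pos: [0.4552, -0.0641, 0.0669]
tcp_rot: [-0.0, 1.0, 0.002, -0.0]
contact_force: [-0.0, 0.2, 0.0]
opening: 0.0197
gripper_force: 10.0
clk 18.4 pos [455.2 -64.1  66.9] th 0.2 tilt 0.01 q1 -8 q6 82 open 19.7 gf 10.0 F [-0.   0.2  0. ]
twist 0.2 shift [197.8 -98.1   1.9]
```

```bash
python3 -m handwheel '[{"linear":[0.02,-0.01,0],"twist":0,"claw":0.1},{"linear":[0.04,-0.02,0],"twist":0,"claw":0.1},{"linear":[0.04,-0.02,0],"twist":0,"claw":0.1},{"linear":[0.04,-0.02,0],"twist":0,"claw":0.1},{"linear":[0.04,-0.02,0],"twist":0,"claw":0.1},{"linear":[0.0178,-0.0081,0],"twist":0.2,"claw":0.1},{"linear":[0,0,0],"twist":0,"claw":0.1},{"linear":[0,0,0],"twist":0,"claw":0.1},{"linear":[0,0,0],"twist":0,"claw":0.1}]'
python3 to.py 653 34 -27 0
```

```text
clock: 19.35
tool_pos: [0.6515, 0.0336, 0.0667]
tcp_rot: [0.0, 1.0, -0.001, -0.001]
contact_force: [-0.1, -0.0, 0.0]
opening: 0.0197
gripper_force: 10.0
clk 19.4 pos [651.5  33.6  66.7] th -0.1 tilt 0.09 q1 3 q6 93 open 19.7 gf 10.0 F [-0.1 -0.   0. ]
twist -0.1 shift [ 1.6 -0.4 93.7]
```

```bash
python3 -m handwheel '[{"linear":[0,0,0.03],"twist":0,"claw":0.1},{"linear":[0,0,0.03],"twist":0,"claw":0.1},{"linear":[0,0,0.022],"twist":0,"claw":0.1},{"linear":[0,0,0.006],"twist":0,"claw":0.1},{"linear":[0,0,0.003],"twist":0,"claw":0.1},{"linear":[0,0,0.002],"twist":0,"claw":0.1},{"linear":[0,0,0],"twist":0,"claw":0.1},{"linear":[0,0,0],"twist":0,"claw":0.3},{"linear":[0,0,0],"twist":0,"claw":0.3},{"linear":[0,0,0],"twist":0,"claw":0.3}]'
python3 -m handwheel '[{"linear":[0,0,-0.01],"twist":0,"claw":0.3},{"linear":[0,0,-0.03],"twist":0,"claw":0.3},{"linear":[0,0,-0.04],"twist":0,"claw":0.3},{"linear":[0,0,-0.02],"twist":0,"claw":0.3},{"linear":[0,0,0],"twist":0,"claw":0.3},{"linear":[0,0,0],"twist":0,"claw":0.3}]'
python3 find.py wrist 655 34 16 33 10; python3 find.py wrist 659 -13 16 33 10
python3 to.py 457 64 75 135.9
```

```text
clock: 20.35
tool_pos: [0.6534, 0.0342, -0.0255]
tcp_rot: [-0.0, 1.0, -0.001, 0.0]
contact_force: [-0.0, -0.3, 0.9]
opening: 0.0278
gripper_force: 0.0
clock: 20.95
tool_pos: [0.6531, 0.0342, 0.0745]
tcp_rot: [-0.0, 1.0, -0.001, 0.0]
contact_force: [0.3, 0.0, -0.3]
opening: 0.0271
gripper_force: 0.0
wrist c 652.2 35.4 size 57.8 19.8 axis 0.5 z50 16.1 px [315. 237.]
wrist c 659.4 -10.8 size 57.5 19.8 axis -0.1 z50 16.1 px [380. 226.]
clk 21.1 pos [652.   34.2  72.8] th -0.1 tilt 0.11 q1 3 q6 93 open 27.5 gf 0.0 F [-0.4 -0.2 -1.3]
twist -136.0 shift [ 160.8 -114.3   -1.8]
```

```bash
python3 -m handwheel '[{"linear":[0,0,0],"twist":-8.5,"claw":0.72},{"linear":[0,0,0],"twist":-8.5,"claw":0.72},{"linear":[0,0,0],"twist":-8.5,"claw":0.72},{"linear":[0,0,0],"twist":-8.5,"claw":0.72},{"linear":[0,0,0],"twist":-8.5,"claw":0.72},{"linear":[0,0,0],"twist":-8.5,"claw":0.72},{"linear":[0,0,0],"twist":-8.5,"claw":0.72},{"linear":[0,0,0],"twist":-8.5,"claw":0.72},{"linear":[0,0,0],"twist":-8.5,"claw":0.72},{"linear":[0,0,0],"twist":-8.5,"claw":0.72}]'
python3 -m handwheel '[{"linear":[0,0,0],"twist":-8.5,"claw":0.72},{"linear":[0,0,0],"twist":-8.5,"claw":0.72},{"linear":[0,0,0],"twist":-8.5,"claw":0.72},{"linear":[0,0,0],"twist":-8.5,"claw":0.72},{"linear":[0,0,0],"twist":-8.5,"claw":0.72},{"linear":[0,0,0],"twist":-8.5,"claw":0.72},{"linear":[0.04,-0.028,0],"twist":0,"claw":0.72},{"linear":[0.04,-0.028,0],"twist":0,"claw":0.72},{"linear":[0.04,-0.028,0],"twist":0,"claw":0.72},{"linear":[0.04,-0.028,0],"twist":0,"claw":0.72},{"linear":[0,0,0],"twist":0,"claw":0.72},{"linear":[0,0,0],"twist":0,"claw":0.72}]'
python3 find.py wrist 459 63 32 50 24; python3 to.py 459 63 -29 135.9
```

```text
clock: 22.05
tool_pos: [0.6519, 0.0342, 0.0722]
tcp_rot: [-0.001, 0.736, 0.677, -0.001]
contact_force: [0.2, -0.4, -0.0]
opening: 0.0661
gripper_force: 0.0
clock: 23.25
tool_pos: [0.4592, 0.0653, 0.0734]
tcp_rot: [-0.0, 0.375, 0.927, -0.0]
contact_force: [1.9, 0.6, 0.7]
opening: 0.0662
gripper_force: 0.0
wrist c 459.5 64.7 size 52.1 39.3 axis -44.5 z50 32.2 px [315. 247.]
clk 23.3 pos [460.8  65.3  73.8] th 135.9 tilt 0.02 q1 8 q6 -38 open 65.7 gf 0.0 F [0.6 0.4 0.9]
twist -0.0 shift [ -0.2  -2.9 102.8]
```

```bash
python3 -m handwheel '[{"linear":[0.001,-0.001,0.035],"twist":0,"claw":0.72},{"linear":[0,0,0.035],"twist":0,"claw":0.72},{"linear":[0,0,0.023],"twist":0,"claw":0.72},{"linear":[0,0,0.01],"twist":0,"claw":0.72},{"linear":[0,0,0],"twist":0,"claw":0.72},{"linear":[0,0,0],"twist":0,"claw":0.3},{"linear":[0,0,0],"twist":0,"claw":0.3},{"linear":[0,0,0],"twist":0,"claw":0.3},{"linear":[0,0,0],"twist":0,"claw":0.3},{"linear":[0,0,0],"twist":0,"claw":0.3},{"linear":[0,0,0],"twist":0,"claw":0.3}]' 20
python3 -m handwheel '[{"linear":[0,0,-0.02],"twist":0,"claw":0.3},{"linear":[0,0,-0.04],"twist":0,"claw":0.3},{"linear":[0,0,-0.04],"twist":0,"claw":0.3},{"linear":[0,0,0],"twist":8.5,"claw":0.3},{"linear":[0,0,0],"twist":8.5,"claw":0.3},{"linear":[0,0,0],"twist":8.5,"claw":0.3},{"linear":[0,0,0],"twist":8.5,"claw":0.3},{"linear":[0,0,0],"twist":8.5,"claw":0.3},{"linear":[0,0,0],"twist":8.5,"claw":0.3},{"linear":[0,0,0],"twist":8.5,"claw":0.3},{"linear":[0,0,0],"twist":8.5,"claw":0.3},{"linear":[0,0,0],"twist":8.5,"claw":0.3}]'
python3 -m handwheel '[{"linear":[0,0,0],"twist":8.5,"claw":0.3},{"linear":[0,0,0],"twist":8.5,"claw":0.3},{"linear":[0,0,0],"twist":8.5,"claw":0.3},{"linear":[0,0,0],"twist":8.5,"claw":0.3},{"linear":[0,0,0],"twist":8.5,"claw":0.3},{"linear":[0,0,0],"twist":7.2,"claw":0.3},{"linear":[0,0,0],"twist":0,"claw":0.3}]'
python3 to.py 622 -212 71 9.7
```

```text
clock: 24.4
tool_pos: [0.4596, 0.0653, -0.0281]
tcp_rot: [0.001, 0.376, 0.927, 0.0]
contact_force: [-0.4, -0.2, 7.0]
opening: 0.0397
gripper_force: 20.0
clock: 25.6
tool_pos: [0.4587, 0.0652, 0.0712]
tcp_rot: [0.0, 0.87, 0.493, 0.0]
contact_force: [-0.0, 0.2, -1.4]
opening: 0.0395
gripper_force: 20.0
clock: 26.3
tool_pos: [0.4587, 0.0652, 0.0712]
tcp_rot: [-0.0, 0.997, 0.083, 0.0]
contact_force: [0.4, -0.9, -1.5]
opening: 0.0398
gripper_force: 20.0
clk 26.3 pos [458.7  65.2  71.2] th 9.6 tilt 0.01 q1 8 q6 88 open 39.8 gf 20.0 F [ 0.4 -0.9 -1.5]
twist -0.1 shift [1.143e+02 3.007e+02 2.000e-01]
```

```bash
python3 -m handwheel '[{"linear":[0.008,0.02,0],"twist":0,"claw":0.3},{"linear":[0.015,0.04,0],"twist":0,"claw":0.3},{"linear":[0.015,0.04,0],"twist":0,"claw":0.3},{"linear":[0.015,0.04,0],"twist":0,"claw":0.3},{"linear":[0.015,0.04,0],"twist":0,"claw":0.3},{"linear":[0.015,0.04,0],"twist":0,"claw":0.3},{"linear":[0.015,0.04,0],"twist":0,"claw":0.3},{"linear":[0.0163,0.0407,0],"twist":-0.1,"claw":0.3},{"linear":[0,0,0],"twist":0,"claw":0.3},{"linear":[0,0,0],"twist":0,"claw":0.3},{"linear":[0,0,0],"twist":0,"claw":0.3}]'
python3 to.py 622 -212 -23 9.7;  python3 - <<'E'
from plant import env
import cv2
p,d=env.capture('wrist'); q,_=env.capture('side')
cv2.imwrite('pics/w6.png',cv2.hconcat([cv2.resize(p,(400,300)),cv2.resize(q[180:390,300:580],(400,300))])[:,:,::-1])
E
```

```text
clock: 27.4
tool_pos: [0.6209, -0.211, 0.0706]
tcp_rot: [-0.0, 0.996, 0.086, -0.001]
contact_force: [-0.0, 0.6, -1.6]
opening: 0.0396
gripper_force: 20.0
clk 27.4 pos [ 620.9 -211.    70.6] th 9.9 tilt 0.09 q1 -19 q6 61 open 39.6 gf 20.0 F [-0.   0.6 -1.6]
twist 0.2 shift [ 1.   1.2 93.6]
```

View pics/w6.png

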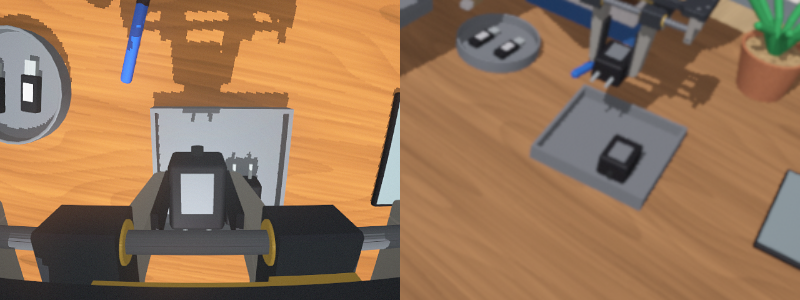

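Adapter a is held level and adapter b's pins (left pane, about (240,165)) are clear of it. The sticks lie flat in the dish. Lowering now.

```bash
python3 -m handwheel '[{"linear":[0,0.001,0.03],"twist":0,"claw":0.3},{"linear":[0,0,0.03],"twist":0,"claw":0.3},{"linear":[0,0,0.022],"twist":0,"claw":0.3},{"linear":[0,0,0.006],"twist":0,"claw":0.3},{"linear":[0,0,0.003],"twist":0,"claw":0.3},{"linear":[0,0,0.002],"twist":0,"claw":0.3},{"linear":[0,0,0],"twist":0,"claw":0.3},{"linear":[0,0,0],"twist":0,"claw":0.51},{"linear":[0,0,0],"twist":0,"claw":0.51},{"linear":[0,0,0],"twist":0,"claw":0.51}]'
python3 -m handwheel '[{"linear":[0,0,-0.01],"twist":0,"claw":0.51},{"linear":[0,0,-0.03],"twist":0,"claw":0.51},{"linear":[0,0,-0.04],"twist":0,"claw":0.51},{"linear":[0,0,-0.02],"twist":0,"claw":0.51},{"linear":[0,0,0],"twist":0,"claw":0.51},{"linear":[0,0,0],"twist":0,"claw":0.51}]'
python3 find.py wrist 622 -212 37 40 27;python3 find.py wrist 570 -272 37 38 27
python3 to.py 405.5 190.4 70 -12.5
```

```text
clock: 28.5
tool_pos: [0.6226, -0.2132, -0.0214]
tcp_rot: [0.0, 0.996, 0.085, 0.0]
contact_force: [-0.3, 0.5, -0.4]
opening: 0.0468
gripper_force: 0.0
clock: 29.1
tool_pos: [0.6223, -0.2131, 0.0784]
tcp_rot: [0.0, 0.996, 0.085, 0.0]
contact_force: [-0.5, 0.1, -1.4]
opening: 0.0472
gripper_force: 0.0
wrist c 620.4 -212.5 size 52.5 39.4 axis 8.7 z50 37.3 px [316. 243.]
wrist c 567.6 -253.8 size 54.8 12.8 axis 19.7 z50 36.7 px [362. 323.]
clk 29.2 pos [ 621.2 -212.7   76.8] th 9.8 tilt 0.11 q1 -19 q6 61 open 46.7 gf 0.0 F [-0.6 -0.2  0.6]
twist 22.3 shift [-297.8 -346.8    7.5]
```

```bash
python3 -m handwheel '[{"linear":[0,0,0],"twist":8.5,"claw":0.51},{"linear":[0,0,0],"twist":8.5,"claw":0.51},{"linear":[0,0,0],"twist":5.3,"claw":0.51},{"linear":[-0.017,-0.02,0],"twist":0,"claw":0.51},{"linear":[-0.03,-0.035,0],"twist":0,"claw":0.51},{"linear":[-0.03,-0.035,0],"twist":0,"claw":0.51},{"linear":[-0.03,-0.035,0],"twist":0,"claw":0.51},{"linear":[-0.03,-0.035,0],"twist":0,"claw":0.51},{"linear":[-0.03,-0.035,0],"twist":0,"claw":0.51},{"linear":[-0.03,-0.035,0],"twist":0,"claw":0.51},{"linear":[-0.03,-0.035,0],"twist":0,"claw":0.51},{"linear":[-0.03,-0.035,0],"twist":0,"claw":0.51}]'
python3 -m handwheel '[{"linear":[-0.03,-0.035,0],"twist":0,"claw":0.51},{"linear":[-0.01,-0.0117,0],"twist":0,"claw":0.51},{"linear":[0,0,0],"twist":0,"claw":0.51},{"linear":[0,0,0],"twist":0,"claw":0.51},{"linear":[0,0,0],"twist":0,"claw":0.51}]'
python3 find.py wrist 405 190 14 72 8; python3 to.py 405.5 190.4 -33 -12.5
```

```text
clock: 30.4
tool_pos: [0.4344, 0.1366, 0.0769]
tcp_rot: [0.0, 0.994, -0.109, -0.001]
contact_force: [0.5, 0.6, -0.7]
opening: 0.0468
gripper_force: 0.0
clock: 30.9
tool_pos: [0.4076, 0.1889, 0.0776]
tcp_rot: [0.0, 0.994, -0.109, -0.0]
contact_force: [0.4, -0.9, 0.1]
opening: 0.0466
gripper_force: 0.0
wrist c 405.6 192.6 size 118.4 19.8 axis -12.5 z50 14.1 px [312. 230.]
clk 30.9 pos [407.8 188.9  77.7] th -12.6 tilt 0.04 q1 25 q6 127 open 46.5 gf 0.0 F [ 0.1 -0.2  0.2]
twist -0.1 shift [ -2.5  -1.  110.7]
```

```bash
python3 -m handwheel '[{"linear":[-0.0025,-0.002,0.035],"twist":0,"claw":0.51},{"linear":[0,0,0.035],"twist":0,"claw":0.51},{"linear":[0,0,0.03],"twist":0,"claw":0.51},{"linear":[0,0,0.007],"twist":0,"claw":0.51},{"linear":[0,0,0.003],"twist":0,"claw":0.51},{"linear":[0,0,0],"twist":0,"claw":0.51},{"linear":[0,0,0],"twist":0,"claw":0.1},{"linear":[0,0,0],"twist":0,"claw":0.1},{"linear":[0,0,0],"twist":0,"claw":0.1},{"linear":[0,0,0],"twist":0,"claw":0.1},{"linear":[0,0,0],"twist":0,"claw":0.1},{"linear":[0,0,0],"twist":0,"claw":0.1}]' 15
python3 -m handwheel '[{"linear":[0,0,-0.02],"twist":0,"claw":0.1},{"linear":[0,0,-0.04],"twist":0,"claw":0.1},{"linear":[0,0,-0.04],"twist":0,"claw":0.1},{"linear":[0,0,0],"twist":-8.5,"claw":0.1},{"linear":[0,0,0],"twist":-8.5,"claw":0.1},{"linear":[0,0,0],"twist":-8.5,"claw":0.1},{"linear":[0,0,0],"twist":-8.5,"claw":0.1},{"linear":[0,0,0],"twist":-8.5,"claw":0.1},{"linear":[0,0,0],"twist":-8.5,"claw":0.1}]'
python3 -m handwheel '[{"linear":[0,0,0],"twist":-8.5,"claw":0.1},{"linear":[0,0,0],"twist":-8.5,"claw":0.1},{"linear":[0,0,0],"twist":-8.5,"claw":0.1},{"linear":[0,0,0],"twist":-8.5,"claw":0.1},{"linear":[0,0,0],"twist":-8.5,"claw":0.1},{"linear":[0,0,0],"twist":-8.5,"claw":0.1},{"linear":[0,0,0],"twist":-2.3,"claw":0.1},{"linear":[0,0,0],"twist":0,"claw":0.1}]'
python3 to.py 608 240 68 91.9
```

```text
clock: 32.15
tool_pos: [0.4059, 0.1926, -0.0314]
tcp_rot: [-0.0, 0.994, -0.109, 0.0]
contact_force: [-1.2, -0.7, 8.0]
opening: 0.0199
gripper_force: 15.0
clock: 33.05
tool_pos: [0.4053, 0.1923, 0.0681]
tcp_rot: [-0.0, 0.943, 0.332, -0.0]
contact_force: [0.0, 0.0, 0.3]
opening: 0.0198
gripper_force: 15.0
clock: 33.85
tool_pos: [0.4053, 0.1923, 0.068]
tcp_rot: [-0.0, 0.696, 0.718, -0.0]
contact_force: [1.1, -0.3, 0.2]
opening: 0.0198
gripper_force: 15.0
clk 33.9 pos [405.3 192.3  68. ] th 91.8 tilt 0.01 q1 25 q6 23 open 19.8 gf 15.0 F [ 1.1 -0.3  0.2]
twist -0.1 shift [ 40.9 204.2   0. ]
```

```bash
python3 -m handwheel '[{"linear":[0.004,0.02,0],"twist":0,"claw":0.1},{"linear":[0.008,0.04,0],"twist":0,"claw":0.1},{"linear":[0.008,0.04,0],"twist":0,"claw":0.1},{"linear":[0.008,0.04,0],"twist":0,"claw":0.1},{"linear":[0.008,0.04,0],"twist":0,"claw":0.1},{"linear":[0.005,0.0242,0],"twist":0,"claw":0.1},{"linear":[0,0,0],"twist":0,"claw":0.1},{"linear":[0,0,0],"twist":0,"claw":0.1},{"linear":[0,0,0],"twist":0,"claw":0.1}]'
python3 to.py 608 240 -26 91.9;  python3 - <<'E'
from plant import env
import cv2
p,d=env.capture('wrist'); q,_=env.capture('side')
cv2.imwrite('pics/w7.png',cv2.hconcat([cv2.resize(p,(400,300)),cv2.resize(q[100:310,180:460],(400,300))])[:,:,::-1])
E
```

```text
clock: 34.75
tool_pos: [0.6067, 0.2392, 0.0677]
tcp_rot: [-0.0, 0.696, 0.718, -0.001]
contact_force: [-1.4, 0.4, -1.2]
opening: 0.0196
gripper_force: 15.0
clk 34.8 pos [606.7 239.2  67.7] th 91.7 tilt 0.09 q1 21 q6 20 open 19.6 gf 15.0 F [-1.4  0.4 -1.2]
twist -0.2 shift [ 0.8  1.5 93.7]
```

View pics/w7.png

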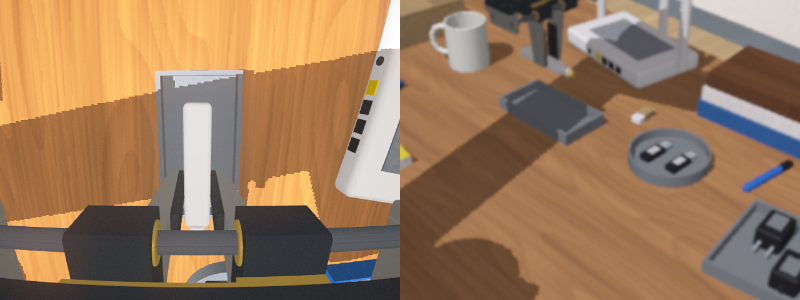

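The antenna is held level, centred over and parallel to the long tray (tray spans columns 155–243). The router is well to the side.

```bash
python3 -m handwheel '[{"linear":[0,0.001,0.03],"twist":0,"claw":0.1},{"linear":[0,0,0.03],"twist":0,"claw":0.1},{"linear":[0,0,0.022],"twist":0,"claw":0.1},{"linear":[0,0,0.006],"twist":0,"claw":0.1},{"linear":[0,0,0.004],"twist":0,"claw":0.1},{"linear":[0,0,0.002],"twist":0,"claw":0.1},{"linear":[0,0,0],"twist":0,"claw":0.1},{"linear":[0,0,0],"twist":0,"claw":0.32},{"linear":[0,0,0],"twist":0,"claw":0.32},{"linear":[0,0,0],"twist":0,"claw":0.32}]'
python3 -m handwheel '[{"linear":[0,0,-0.01],"twist":0,"claw":0.32},{"linear":[0,0,-0.03],"twist":0,"claw":0.32},{"linear":[0,0,-0.04],"twist":0,"claw":0.32},{"linear":[0,0,-0.03],"twist":0,"claw":0.32},{"linear":[0,0,0],"twist":0,"claw":0.32},{"linear":[0,0,0],"twist":0,"claw":0.32}]'
python3 find.py wrist 608 240 19 65 14.5
python3 to.py 430 270 80 91.9
```

```text
clock: 35.85
tool_pos: [0.6097, 0.2398, -0.0255]
tcp_rot: [0.0, 0.696, 0.718, 0.0]
contact_force: [-0.6, -0.3, 0.1]
opening: 0.0296
gripper_force: 0.0
clock: 36.45
tool_pos: [0.6098, 0.2399, 0.0853]
tcp_rot: [0.0, 0.696, 0.718, 0.001]
contact_force: [0.3, 0.0, -0.2]
opening: 0.0293
gripper_force: 0.0
wrist c 609.1 242.6 size 118.0 19.8 axis -88.5 z50 19.0 px [315. 227.]
clk 36.5 pos [608.9 239.5  84. ] th 91.8 tilt 0.01 q1 21 q6 20 open 29.3 gf 0.0 F [ 0.5  0.4 -0. ]
twist -0.1 shift [  36.4 -177.8    4. ]
```

```bash
python3 -m handwheel '[{"linear":[0,-0.02,-0.02],"twist":0,"claw":0.32},{"linear":[0,-0.04,-0.02],"twist":0,"claw":0.32},{"linear":[0,-0.04,-0.02],"twist":0,"claw":0.32},{"linear":[0,-0.04,0],"twist":0,"claw":0.32},{"linear":[0,-0.04,0],"twist":0,"claw":0.32},{"linear":[0,-0.04,0],"twist":0,"claw":0.32},{"linear":[0,-0.02,0],"twist":0,"claw":0.32},{"linear":[0,0,0],"twist":0,"claw":0.32},{"linear":[0,0,0],"twist":0,"claw":0.32},{"linear":[0,0,0],"twist":0,"claw":0.32}]'
for a in "609 242 19 65 12" "622 -212 37 40 27" "570 -272 37 38 27" "653 35 16 30 11" "659 -12 16 30 11"; do python3 find.py top $a; done
python3 find.py side 335 314 16 40 8
python3 - <<'E'
from plant import env
import cv2
q,_=env.capture('top'); cv2.imwrite('pics/end.png',q[:,:,::-1])
E
```

```text
clock: 37.5
tool_pos: [0.3704, 0.2324, 0.1437]
tcp_rot: [0.0, 0.696, 0.718, -0.0]
contact_force: [-0.7, 0.1, 0.8]
opening: 0.029
gripper_force: 0.0
top c 609.3 240.9 size 116.1 19.3 axis -89.1 z50 18.6 px [187. 171.]
top c 618.3 -212.1 size 54.2 40.6 axis 8.8 z50 36.3 px [402. 168.]
top c 568.7 -271.8 size 53.2 42.4 axis 9.1 z50 36.0 px [430. 192.]
top c 644.2 34.0 size 39.0 19.2 axis 0.9 z50 15.3 px [284. 157.]
top c 654.5 -12.9 size 49.9 19.2 axis 0.7 z50 15.2 px [306. 152.]
side c 331.4 309.5 size 60.1 52.3 axis 85.5 z50 14.6 px [172. 209.]
```

View pics/end.png

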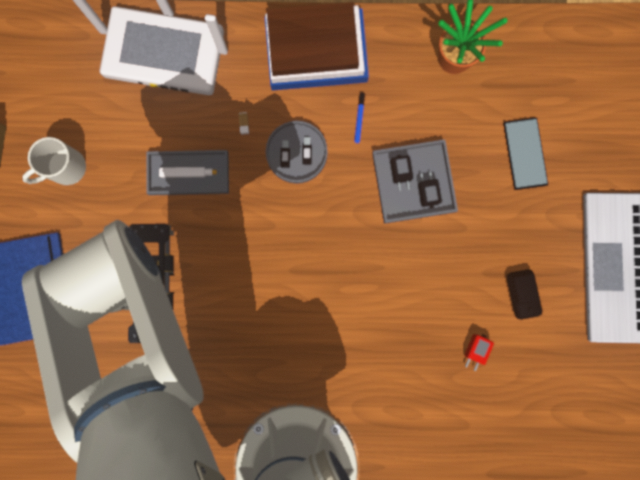

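The top view shows all five parts flat in their trays: antenna (187,171), sticks (285,155) and (306,152), adapters (402,168) and (430,191). The side camera finds the pad in place (within its measuring error), and the gripper touches nothing.

```bash
python3 -c "
from plant import env
print(env.sign_off())"
```

```text
the job is handed in; nothing more can be done
None
```

I handed in the job at about 38 s on the robot's clock: the antenna, both adapters and both sticks lie flat in their trays, and the note pad is where it was; sign-off gave no verdict.

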